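Lock a grinding vessel into the tube drive

ROBOT

A 6-joint arm with a two-finger parallel gripper is mounted at the origin on the work surface. World frame = base frame: x ahead of the robot, y to its left, z up, the work surface at z = 0. Lengths are in m, angles in rad, forces in N, time in s.
With the tool pointing down it reaches from about 0.425 to 0.95 m from the base axis. Payload 14.7 kg.
Tool frame: the origin (TCP) lies between the finger pads; the fingertips stand 14 mm ahead of it and the grasp point (between the pads) lies 5 mm behind it; z points along the fingers, y is the line along which they close (so a half turn about z gives the same grasp; the last joint's range is limited). The gripper opens to 85 mm and grips with 20 to 120 N. Pads are 22 mm wide; open, the fingers measure 114 mm over their backs; the gripper's body (76 mm by 85 mm) begins 54 mm behind the grasp point. The pads swing forward as they close: fully open they stand 13 mm farther back than shut.
Start: joints at [1.198, 0.48, 1.596, -0, 1.065, -0.047], TCP at [0.208, 0.616, 0.245] pointing down, gripper open.
Joint ranges: [-2.75, 2.75], [-0.82, 2.05], [0.23, 2.67], [-1.56, 4.7], [0.09, 2.69], [-2.92, 2.92]. Speed limits (rad/s): [1.89, 1.89, 2.39, 3.01, 3.01, 3.01].

INTERFACE

Orientations are given as a rotation vector (axis times angle).
In Python, from rig import bot gives the robot as it stands. The module is installed in compiled form; this text tells all that it offers.
- The arm moves only by the tool servo_tool, never from a script. Its argument "series" is a list of rows, each an object with "grip": the closure, from 0 (fully open) to 1 (shut); "linear": the shift along the tool's x, y, z in mm, a list of three; "twist": the turn about the tool's z in degrees. A call has 1 to 8 rows; each row shifts and turns the commanded pose from where the row before left it, along the tool's axes as they then stand; what a row does not reach is not made up. A row lasts 1/10 s, in which the tool goes at most 50 mm and 8.59 degrees, less where a joint would pass 70% of its speed; a pose out of reach is approached as far as the arm can. A call is refused whole if a number of a shift passes 50 or a number of a turn 8.59, either way. A call with a gripper value outside its range is refused whole. The fingers move at their own pace and stop on an object; "force" is the grip in N (left out, the last holds). Time passes only in rows, so rows that do not move let the fingers close. It gives the time, the measured TCP pose, the force, the opening and the grip force at its end, in the units of the state.
- bot.get_state(): the state, without advancing time (a new reading comes with each control period).
- bot.snapshot(name): name is "scene" or "top"; returns a dict with "image" (420x560x3 uint8, red, green, blue), "fx", "fy", "cx", "cy" (pixels), "dist" ([k1, k2, p1, p2, k3] as OpenCV has them; the pictures are not rectified), "T" (4x4, takes a point from camera to world coordinates). Camera axes: x right, y down, z forward; pixel columns grow to the right and rows downward; lengths in m; the calibration is good to about 2 mm. A picture is of the moment at which its call begins. There is no depth.
- bot.job_done(): hands the job in; it is judged then, once.
The state is a dict: "time_s": time; "joints": joint angles; "qd": joint speeds; "joint_efforts": joint torques, N m; "eef_pos": TCP position; "ee_rot": TCP orientation; "wrist_force": force on the tool from outside, world axes, zero at the start; "torque": the same for the moment, N m; "gripper_width": finger opening in m; "finger_force": force on a finger pad.
Only numpy, scipy, OpenCV 4.12 (cv2) and the standard library are available. Lean on these libraries where they do the work, as an engineer would, in place of code of your own. Each camera call takes 0.05 s, during which the arm holds its last target. There are 200 camera calls.

TASK

Take the blue-capped grinding vessel out of the yellow rack and fit it into the socket of the tube drive: let its two lugs find the entry slots, push it in against the spring, then twist it clockwise (seen from above) about a quarter turn until it locks, and let go. The spindle stops at any angle, so feel for the slots and the end of the turn gently and never force the vessel into the drive. Leave the other vessels and the things on the bench where they are.

Things in the scene. Friction and masses are not known exactly. Their poses are not given: they have to be found in the camera images.
- vessel_mid (a point): Centre of the blue-capped vessel, on its axis (z, up), half-way up its 120 mm; 0.08 to 0.17 kg. Round spigot 34 mm across from the foot to 44 mm up, foot edge chamfered 3.5 mm; clear body 32 mm across to 90 mm; square cap on top. It starts upright, foot on the table, in one of the three 37 mm holes, 78 mm apart, of a fixed yellow rack 18 mm high, turned up to 0.35 rad from the rack.
- vessel_cap (a point): Middle of the blue cap, the place to grip: a block 34 x 34 mm, 30 mm high, flats facing x and y, 45 mm above vessel_mid. A yellow stripe on its top runs along x, the line of the lugs.
- vessel_lugs (a point): Point on the vessel's axis between its two orange lugs, 23 mm above the foot. The lugs stick out along +x and -x to 25 mm from the axis, 8 mm wide, 6 mm high (20 to 26 mm above the foot). A half turn gives the same fit.
- drive: White tube drive, fixed, which holds the socket. Origin in the table plane; z up; -x is the side with the black panel. Housing 170 (x) x 150 (y) x 50 mm, its centre and the socket's axis 15 mm to +x of the origin. The forces at all contacts of vessel and socket, pushing, twisting or pulling, must never add up to 60 N.
- drive_socket (a point): Centre of the socket's mouth, level with the top of its metal collar, 96 mm above the table; axes as the drive's. Collar 65 mm across, bore 36.6 mm, lip 8 mm thick with two opposite slots 12 mm wide for the lugs. It is braked at an unknown angle: the slots' line lies within 0.45 rad either way of this x axis (not measured; a yellow mark stands at each slot).
- drive_rest (a point): Point on the socket's axis 23 mm below the mouth, where a sprung plate meets the foot once the lugs are 3 mm into the slots; let go here, the vessel rests. (With the lugs on top of the lip the foot is 20 mm below the mouth.) The spring takes 3.5 N to start and 0.6 N more per mm. Lugs are below the lip with the foot 34 mm below the mouth; hard stop at 37 mm.
- drive_lock (a point): Point on the socket's axis 30 mm below the mouth: the foot of a locked vessel. From the slots, pushed in, it turns clockwise only (seen from above), to an end stop about 1.5 rad on (1.4 to 1.65). Within the last 0.2 rad before that stop the lugs lie under pockets of the lip, and on easing off the spring lifts the vessel 4 mm into them: locked.
- white_vessel_mid (a point): The same point of another vessel, with a white cap, in the same rack: leave it.
- red_vessel_mid (a point): The same point of a third vessel, with a red cap, in the same rack: leave it.
- flask: Bystander: glass bottle with a blue cap, 70 mm in diameter, 150 mm high; origin under its centre.
- tip_box: Bystander: orange box 85 x 125 x 60 mm; origin under its centre.
- tub: Bystander: white jar, 84 mm in diameter, 100 mm high; origin under its centre.
- dropper: Bystander: small amber bottle, 44 mm in diameter, 90 mm high; origin under its centre.
Not all that is in view belongs to the job. Leave any green look-alike of the part that bears vessel_mid alone.

How it is judged:
On the way, in this order (a step that is already met when the one before it is completed fails the run):
1. the blue-capped vessel is lifted clear of the rack (height (world z) of vessel_mid above 0.1 m), for 0.1 s.
2. the vessel is upright in the socket and pushed in against the spring until its lugs are below the lip (foot more than 33 mm below the mouth) (z of vessel_mid in the frame of drive_socket below 0.027 m and horizontal distance between vessel_mid and drive_socket below 0.005 m), for 0.1 s.
At the end, for the whole second after the job is handed in: The vessel stands locked in the socket: upright within 0.08 rad, on the socket's axis within 5 mm, at rest, held down by the lip with its lugs risen into the pockets (its foot 27.5 to 32 mm below the mouth) (z of vessel_mid in the frame of drive_socket between 0.028 and 0.0325 m and horizontal distance between vessel_mid and drive_socket below 0.005 m and angle between vessel_mid's own z axis and vertical below 0.08 rad and linear speed of vessel below 0.02 m/s); the robot touches nothing.
It fails at once if the vessel is forced: contact force between vessel and drive above 60 N (contact force between vessel and drive above 60 N).
It fails at once if another vessel is moved by more than 20 mm (distance of any of white_vessel_mid, red_vessel_mid from where it was at the start of the episode above 0.02 m).
It fails at once if a bystander is moved by more than 20 mm (distance of any of flask, tip_box, tub, dropper from where it was at the start of the episode above 0.02 m).
It also fails if it takes over 72 s, if anything falls off the work surface, if the arm or the gripper's body presses on something with over 40 N, if the wrist force passes 120 N, or if a joint passes its speed limit or range.

## Working session

There is one attempt and no reset: what is moved stays moved. The work goes in short steps, Python scripts to look and compute and a tool call to move; the robot and the scene stay as the last step left them, time stands still between calls to the robot, and variables do not carry over. Pictures are saved under pics/ and viewed, at most 10 in all, crops included, and the job is handed in when it is done.

Besides the shell and the picture viewer there is one more tool, called after ">>>" by a JSON object that holds its "api" and its "payload", one argument or row to a line. servo_tool: Moves the arm, as the interface text tells. Its arguments: {"type":"object","properties":{"series":{"type":"array"},"force":{"type":"number"}},"required":["series"]}

```bash
mkdir -p pics; cat > h.py <<'E'
import numpy as np, cv2
from rig import bot
def snap(name,fn=None):
    s=bot.snapshot(name); s['K']=np.array([[s['fx'],0,s['cx']],[0,s['fy'],s['cy']],[0,0,1]])
    if fn: cv2.imwrite('pics/'+fn,cv2.cvtColor(s['image'],cv2.COLOR_RGB2BGR))
    return s
def ray(s,uv,z):
    p=cv2.undistortPoints(np.array(uv,float).reshape(-1,1,2),s['K'],np.array(s['dist']))[:,0]
    T=np.array(s['T']); d=np.c_[p,np.ones(len(p))]@T[:3,:3].T; o=T[:3,3]
    return o+d*((z-o[2])/d[:,2])[:,None]
def proj(s,P):
    T=np.linalg.inv(np.array(s['T'])); r,_=cv2.Rodrigues(T[:3,:3])
    return cv2.projectPoints(np.array(P,float).reshape(-1,1,3),r,T[:3,3],s['K'],np.array(s['dist']))[0][:,0]
E
python3 - <<'E'
from h import *
a=snap('scene','scene0.png');b=snap('top','top0.png')
for s in(a,b): print(np.round(s['T'],3),s['fx'],s['dist'])
print(bot.get_state())
E
```

```text
[[ 0.211  0.752 -0.624  1.313]
 [ 0.977 -0.173  0.122 -0.183]
 [-0.016 -0.636 -0.772  1.024]
 [ 0.     0.     0.     1.   ]] 413.5456524451883 [0.04420196 0.         0.         0.         0.        ]
[[-2.000e-02 -9.930e-01  1.170e-01  3.840e-01]
 [-1.000e+00  2.000e-02 -1.000e-03 -2.500e-02]
 [-1.000e-03 -1.170e-01 -9.930e-01  1.567e+00]
 [ 0.000e+00  0.000e+00  0.000e+00  1.000e+00]] 430.1868938245923 [-0.12492037  0.          0.          0.          0.        ]
{'time_s': 0.1, 'joints': array([ 1.19842805e+00,  4.80742898e-01,  1.59681092e+00, -2.44792863e-05,
        1.06509356e+00, -4.65776881e-02]), 'qd': array([ 0.00052881, -0.0033915 , -0.00027477,  0.0006831 , -0.00017639,
       -0.0007506 ]), 'joint_efforts': array([ 9.74629038e-04, -9.52257800e+01, -4.31040072e+01,  6.45751152e-05,
        5.18315195e-03, -3.45606645e-05]), 'eef_pos': array([0.20788358, 0.61549066, 0.24475356]), 'ee_rot': array([-5.09439821e-01, -3.09981070e+00,  1.62742346e-03]), 'wrist_force': array([-0.05113796, -0.39772469,  0.23406107]), 'torque': array([-0.02870447,  0.01430542, -0.01311349]), 'finger_force': 0.0, 'gripper_width': 0.08569926054875933}
```

View pics/scene0.png

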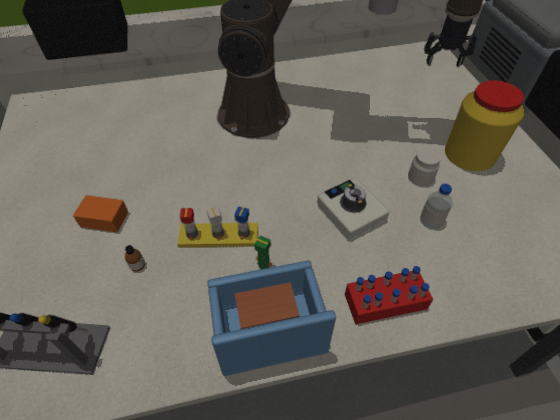

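View pics/top0.png

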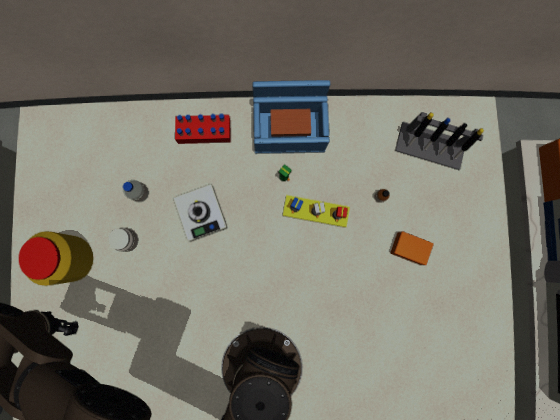

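The two views show the blue-capped vessel at scene (242,215) / top (297,204), at the rack's left end. The drive is at scene (352,205) / top (200,212), and the green look-alike at top (285,172). I'll take close-up crops next.

```bash
python3 - <<'E'
from h import *
a=cv2.imread('pics/scene0.png');b=cv2.imread('pics/top0.png')
def crop(i,x,y,w,h): return cv2.resize(i[y:y+h,x:x+w],(400,300),interpolation=cv2.INTER_CUBIC)
o=np.vstack([np.hstack([crop(a,312,165,80,60),crop(a,212,190,80,60)]),np.hstack([crop(b,160,180,80,60),crop(b,275,185,80,60)])])
cv2.imwrite('pics/crop0.png',o)
E
```

```text
(no output)
```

View pics/crop0.png

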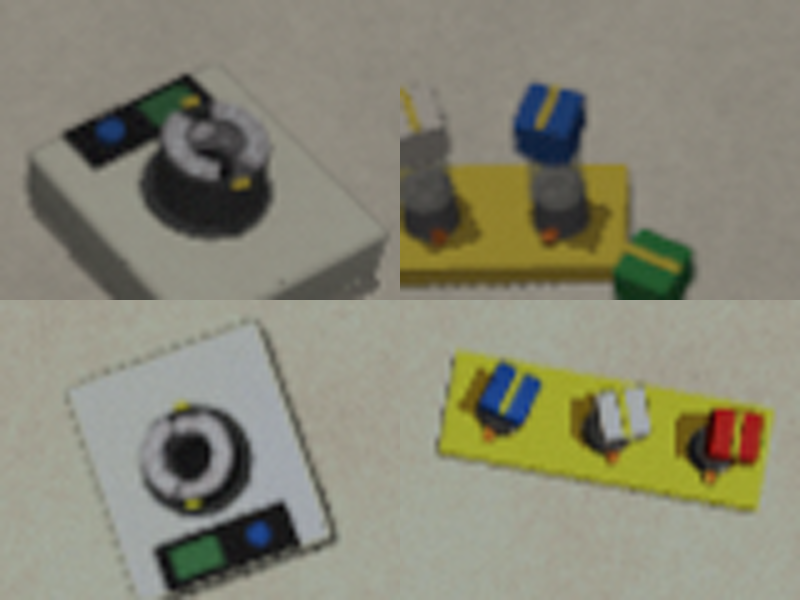

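The crop shows the stripe on the blue cap and both yellow slot marks on the collar. The marks are at about top (196,201) and (199,221), and scene (350,185) and (360,202). Now I'll turn these into positions.

```bash
cat >> h.py <<'E'
def ymask(s): 
    h=cv2.cvtColor(s['image'],cv2.COLOR_RGB2HSV); return cv2.inRange(h,(18,110,90),(38,255,255))
def blobs(m,c,r,amin=2):
    w=np.zeros_like(m); cv2.circle(w,tuple(map(int,c)),r,255,-1)
    n,l,st,ce=cv2.connectedComponentsWithStats(m&w)
    return [(st[i,4],ce[i],np.argwhere(l==i)[:,::-1]) for i in range(1,n) if st[i,4]>=amin]
E
python3 - <<'E'
from h import *
a=snap('scene');b=snap('top')
for s,c,cap in((a,(355,194),(242,213)),(b,(198,211),(298,204))):
    P=[]
    for n,ce,px in blobs(ymask(s),c,18):
        p=ray(s,ce,.096)[0]; P.append(p); print('mark',n,ce.round(1),p.round(4))
    if len(P)==2: print(' mid',((P[0]+P[1])/2).round(4),'ang',np.arctan2(*(P[0]-P[1])[[1,0]]),np.linalg.norm(P[0]-P[1]))
    h=cv2.cvtColor(s['image'],cv2.COLOR_RGB2HSV)
    for n,ce,px in blobs(ymask(s),cap,9,4):
        w=ray(s,px,.12); u=np.linalg.svd(w[:,:2]-w[:,:2].mean(0))[2][0]
        print('stripe',n,w.mean(0).round(4),np.arctan2(u[1],u[0]),np.ptp((w[:,:2])@u))
    blu=cv2.inRange(h,(100,120,60),(125,255,255))
    for n,ce,px in blobs(blu,cap,14,10): print('blue',n,ce.round(1),ray(s,ce,.115)[0].round(4))
# drive axes from panel
h=cv2.cvtColor(b['image'],cv2.COLOR_RGB2HSV)
white=cv2.inRange(b['image'],(150,150,150),(255,255,255))&cv2.inRange(h,(0,0,0),(179,22,255))
w=max(blobs(white,(200,212),40,20),key=lambda t:t[0]); r=cv2.minAreaRect(w[2].astype(np.float32)); print(r); bx=ray(b,cv2.boxPoints(r),.05); print(bx.round(4),bx.mean(0),np.linalg.norm(bx[0]-bx[1]),np.linalg.norm(bx[1]-bx[2]))
y=max(blobs(ymask(b),(316,212),40,20),key=lambda t:t[0]);r=cv2.minAreaRect(y[2].astype(np.float32)); bx=ray(b,cv2.boxPoints(r),.018); print('rack',bx.round(4).tolist(),bx.mean(0))
E
```

```text
mark 6 [349.5 184.7] [0.5271 0.2061 0.096 ]
mark 5 [359.8 201.4] [0.597  0.2138 0.096 ]
 mid [0.562 0.21  0.096] ang -3.032435205330134 0.07035756956843273
stripe 10 [ 0.573  -0.1322  0.12  ] -0.4360112129386154 0.02568059801551581
blue 126 [241.  214.7] [ 0.5836 -0.1348  0.115 ]
mark 3 [196. 201.] [0.5912 0.2146 0.096 ]
mark 6 [198.  220.5] [0.5233 0.2077 0.096 ]
 mid [0.5572 0.2111 0.096 ] ang 0.10020612989899413 0.06828877941291293
stripe 17 [ 0.5837 -0.1138  0.12  ] 2.5858347181350974 0.02940624814410342
stripe 102 [ 0.5663 -0.1484  0.12  ] 2.918755186235336 0.0544015366753684
blue 38 [293.9 202.5] [ 0.5763 -0.1228  0.115 ]
blue 32 [299.2 204.8] [ 0.5682 -0.1404  0.115 ]
((198.89376831054688, 212.03823852539062), (44.710975646972656, 40.34525680541992), 70.20112609863281)
[[0.611  0.3075 0.05  ]
 [0.6575 0.1705 0.05  ]
 [0.5053 0.1174 0.05  ]
 [0.4594 0.2527 0.05  ]] [0.55827344 0.2120361  0.05      ] 0.14473407812632808 0.16119074182196547
rack [[0.544, -0.085, 0.018], [0.619, -0.1006, 0.018], [0.5711, -0.3324, 0.018], [0.4963, -0.3153, 0.018]] [ 0.55757003 -0.20832192  0.018     ]
```

>>> {"api": "servo_tool", "payload": {
  "series": [
    {"grip": 0,"linear": [-34,-34,0],"twist": 0},
    {"grip": 0,"linear": [-34,-34,0],"twist": 0},
    {"grip": 0,"linear": [-34,-34,0],"twist": 0},
    {"grip": 0,"linear": [-34,-34,0],"twist": 0},
    {"grip": 0,"linear": [-34,-34,0],"twist": 0},
    {"grip": 0,"linear": [-34,-34,0],"twist": 0},
    {"grip": 0,"linear": [-34,-34,0],"twist": 0},
    {"grip": 0,"linear": [-34,-34,0],"twist": 0}
  ],
  "force": 60
}}

```text
time_s: 1.0
eef_pos: [0.3791, 0.2693, 0.2454]
ee_rot: [0.509, 3.1, 0.0]
wrist_force: [0.8, 0.4, 0.7]
gripper_width: 0.0855
finger_force: 0.0
```

>>> {"api": "servo_tool", "payload": {
  "series": [
    {"grip": 0,"linear": [-34,-34,0],"twist": 0},
    {"grip": 0,"linear": [-34,-34,0],"twist": 0},
    {"grip": 0,"linear": [-34,-34,0],"twist": 0},
    {"grip": 0,"linear": [-34,-34,0],"twist": 0},
    {"grip": 0,"linear": [-34,-34,0],"twist": 0},
    {"grip": 0,"linear": [-34,-34,0],"twist": 0},
    {"grip": 0,"linear": [-34,-34,0],"twist": 0},
    {"grip": 0.2,"linear": [-34,-34,0],"twist": 0}
  ]
}}

```text
time_s: 1.8
eef_pos: [0.5498, -0.0758, 0.2453]
ee_rot: [0.51, 3.1, 0.0]
wrist_force: [0.8, 0.7, 0.1]
gripper_width: 0.0734
finger_force: 0.0
```

>>> {"api": "servo_tool", "payload": {
  "series": [
    {"grip": 0.2,"linear": [0,0,0],"twist": 8.5},
    {"grip": 0.2,"linear": [0,0,0],"twist": 8.5},
    {"grip": 0.2,"linear": [0,0,0],"twist": 8.5},
    {"grip": 0.2,"linear": [0,0,0],"twist": 8.5},
    {"grip": 0.2,"linear": [0,0,0],"twist": 8.5},
    {"grip": 0.2,"linear": [0,0,0],"twist": 8.5},
    {"grip": 0.2,"linear": [0,0,0],"twist": 8.5},
    {"grip": 0.2,"linear": [0,0,0],"twist": 8.5}
  ]
}}

```text
time_s: 2.6
eef_pos: [0.5492, -0.0737, 0.2452]
ee_rot: [-2.163, -2.278, 0.0]
wrist_force: [-0.4, -0.4, 0.2]
gripper_width: 0.0689
finger_force: 0.0
```

>>> {"api": "servo_tool", "payload": {
  "series": [
    {"grip": 0.2,"linear": [0,0,0],"twist": 8.5},
    {"grip": 0.2,"linear": [0,0,0],"twist": 8.5},
    {"grip": 0.2,"linear": [0,0,0],"twist": 8.5},
    {"grip": 0.2,"linear": [0,0,0],"twist": 3},
    {"grip": 0.2,"linear": [0,0,0],"twist": 0}
  ]
}}

```text
time_s: 3.1
eef_pos: [0.5492, -0.0737, 0.2452]
ee_rot: [-2.653, -1.683, 0.0]
wrist_force: [-0.9, -0.5, -0.7]
gripper_width: 0.0686
finger_force: 0.0
```

>>> {"api": "servo_tool", "payload": {
  "series": [
    {"grip": 0.2,"linear": [-21,23,0],"twist": 0},
    {"grip": 0.2,"linear": [-21,23,15],"twist": 0},
    {"grip": 0.2,"linear": [0,0,35],"twist": 0},
    {"grip": 0.2,"linear": [0,0,30],"twist": 0},
    {"grip": 0.2,"linear": [0,0,0],"twist": 0},
    {"grip": 0.2,"linear": [0,0,0],"twist": 0}
  ]
}}

```text
time_s: 3.7
eef_pos: [0.573, -0.1312, 0.1656]
ee_rot: [-2.65, -1.685, 0.001]
wrist_force: [-0.4, -0.2, 0.8]
gripper_width: 0.0684
finger_force: 0.0
```

```bash
python3 - <<'E'
from h import *
a=snap('scene');b=snap('top'); print(bot.get_state()['eef_pos'])
o=[]
for s,c in((a,(242,205)),(b,(298,200))):
    i=cv2.cvtColor(s['image'],cv2.COLOR_RGB2BGR); x,y=c; o.append(cv2.resize(i[y-40:y+40,x-40:x+40],(400,400),interpolation=cv2.INTER_CUBIC))
    print(proj(s,[bot.get_state()['eef_pos'],[.573,-.132,.12]]).round(1))
cv2.imwrite('pics/c1.png',np.hstack(o))
E
```

```text
[ 0.57399446 -0.13134963  0.1669245 ]
[[240.2 200. ]
 [241.2 210.6]]
[[297.5 201.1]
 [296.8 203.2]]
```

View pics/c1.png

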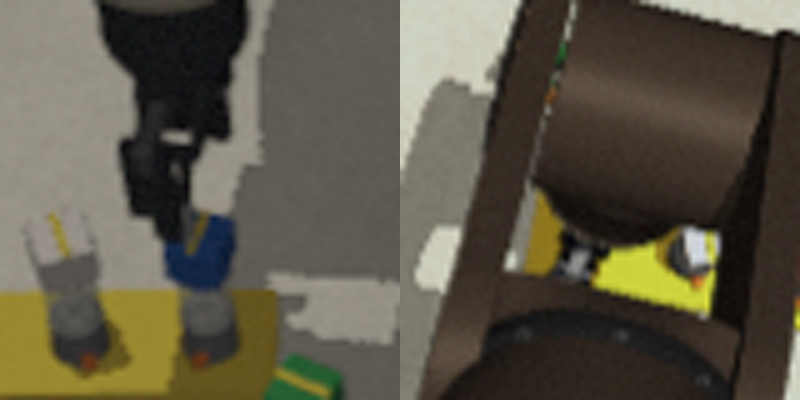

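The scene crop shows the near fingertip at about (170,235), just before the cap along its stripe. That matches the projected TCP, so I'll go down.

>>> {"api": "servo_tool", "payload": {
  "series": [
    {"grip": 0.2,"linear": [0,0,15],"twist": 0},
    {"grip": 0.2,"linear": [0,0,15],"twist": 0},
    {"grip": 0.2,"linear": [0,0,0],"twist": 0}
  ]
}}

```text
time_s: 4.1
eef_pos: [0.573, -0.1311, 0.1355]
ee_rot: [-2.651, -1.685, 0.0]
wrist_force: [0.4, -0.1, -0.0]
gripper_width: 0.0682
finger_force: 0.0
```

>>> {"api": "servo_tool", "payload": {
  "series": [
    {"grip": 0.2,"linear": [0,0,15],"twist": 0},
    {"grip": 0.2,"linear": [0,0,15],"twist": 0},
    {"grip": 0.2,"linear": [0,0,5],"twist": 0},
    {"grip": 0.2,"linear": [0,0,0],"twist": 0}
  ]
}}

```text
time_s: 4.5
eef_pos: [0.5733, -0.1313, 0.1009]
ee_rot: [2.652, 1.684, 0.0]
wrist_force: [-0.3, 0.9, 0.1]
gripper_width: 0.0683
finger_force: 0.0
```

>>> {"api": "servo_tool", "payload": {
  "series": [
    {"grip": 1,"linear": [0,0,0],"twist": 0},
    {"grip": 1,"linear": [0,0,0],"twist": 0},
    {"grip": 1,"linear": [0,0,0],"twist": 0},
    {"grip": 1,"linear": [0,0,0],"twist": 0},
    {"grip": 1,"linear": [0,0,0],"twist": 0},
    {"grip": 1,"linear": [0,0,0],"twist": 0}
  ],
  "force": 50
}}

```text
time_s: 5.1
eef_pos: [0.5738, -0.1315, 0.1014]
ee_rot: [2.651, 1.683, 0.002]
wrist_force: [-0.4, 0.2, 7.1]
gripper_width: 0.0332
finger_force: 48.8
```

>>> {"api": "servo_tool", "payload": {
  "series": [
    {"grip": 1,"linear": [0,0,-10],"twist": 0},
    {"grip": 1,"linear": [0,0,-20],"twist": 0},
    {"grip": 1,"linear": [0,0,-25],"twist": 0},
    {"grip": 1,"linear": [0,0,-25],"twist": 0},
    {"grip": 1,"linear": [0,0,-25],"twist": 0},
    {"grip": 1,"linear": [0,0,-25],"twist": 0},
    {"grip": 1,"linear": [0,0,-20],"twist": 0},
    {"grip": 1,"linear": [0,0,0],"twist": 0}
  ]
}}

```text
time_s: 5.9
eef_pos: [0.5744, -0.1316, 0.2539]
ee_rot: [2.649, 1.682, 0.005]
wrist_force: [0.4, 0.7, -1.8]
gripper_width: 0.0339
finger_force: 49.5
```

```bash
cat >> h.py <<'E'
from scipy.spatial.transform import Rotation as R
def yaw():
    s=bot.get_state(); M=R.from_rotvec(s['ee_rot']).as_matrix(); return s['eef_pos'],M,np.arctan2(M[1,1],M[0,1])
E
python3 - <<'E'
from h import *
a=snap('scene','lift.png')
p,M,y=yaw(); print(p,y,M[2].round(4)); print(bot.get_state()['wrist_force'])
t=np.array([.5595,.2105,.24]); print('tool delta mm',(M.T@(t-p)*1000).round(1))
foot=p-[0,0,.1]; print('foot proj',proj(a,[foot,p,p-[0,0,.077]]).round(1))
i=cv2.cvtColor(a['image'],cv2.COLOR_RGB2BGR); u,v=proj(a,[p-[0,0,.05]])[0].astype(int)
cv2.imwrite('pics/lc.png',cv2.resize(i[v-40:v+40,u-40:u+40],(480,480),interpolation=cv2.INTER_CUBIC)); print(u-40,v-40)
E
```

```text
[ 0.57364978 -0.13142492  0.25206561] -0.43922424574107893 [ 5.0e-04  2.8e-03 -1.0e+00]
[ 0.29534886 -0.33851008 -1.24575676]
tool delta mm [ 303.4 -158.2   11.8]
foot proj [[240.5 203.4]
 [237.5 178.4]
 [239.9 197.9]]
199 151
```

View pics/lc.png

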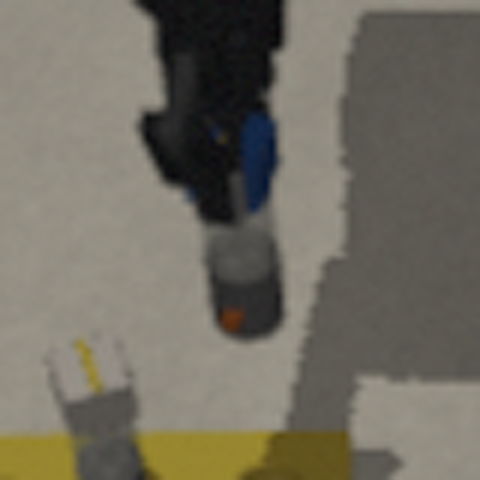

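The crop shows the vessel hanging upright, its foot at about (250,315) in the crop. That's on the TCP axis to within a pixel. I'll carry it to the drive.

>>> {"api": "servo_tool", "payload": {
  "series": [
    {"grip": 1,"linear": [20,-10,0],"twist": 0},
    {"grip": 1,"linear": [40,-21,0],"twist": 0},
    {"grip": 1,"linear": [40,-21,0],"twist": 0},
    {"grip": 1,"linear": [40,-21,0],"twist": 0},
    {"grip": 1,"linear": [40,-21,0],"twist": 0},
    {"grip": 1,"linear": [40,-21,0],"twist": 0},
    {"grip": 1,"linear": [40,-21,0],"twist": 0},
    {"grip": 1,"linear": [30,-16,0],"twist": 0}
  ]
}}

```text
time_s: 6.75
eef_pos: [0.5577, 0.1982, 0.2494]
ee_rot: [-2.651, -1.685, 0.002]
wrist_force: [0.8, -0.0, -1.3]
gripper_width: 0.0336
finger_force: 49.4
```

>>> {"api": "servo_tool", "payload": {
  "series": [
    {"grip": 1,"linear": [13,-6,0],"twist": 0},
    {"grip": 1,"linear": [0,0,0],"twist": -6.2},
    {"grip": 1,"linear": [0,0,0],"twist": -8},
    {"grip": 1,"linear": [0,0,0],"twist": -8},
    {"grip": 1,"linear": [0,0,0],"twist": -6},
    {"grip": 1,"linear": [0,0,0],"twist": -3},
    {"grip": 1,"linear": [0,0,0],"twist": 0},
    {"grip": 1,"linear": [0,0,0],"twist": 0}
  ]
}}

```text
time_s: 7.55
eef_pos: [0.5587, 0.2097, 0.2498]
ee_rot: [-2.104, -2.333, 0.001]
wrist_force: [0.4, 0.0, -0.7]
gripper_width: 0.0337
finger_force: 49.5
```

```bash
python3 - <<'E'
from h import *
a=snap('scene');b=snap('top')
p,M,y=yaw(); print(p,y); print(bot.get_state()['wrist_force'])
o=[]
for s,c in((a,(355,185)),(b,(198,211))):
    i=cv2.cvtColor(s['image'],cv2.COLOR_RGB2BGR); u,v=c
    o.append(cv2.resize(i[v-35:v+35,u-35:u+35],(400,400),interpolation=cv2.INTER_CUBIC)); print(u-35,v-35)
    print(proj(s,[p-[0,0,.1],[.559,.2105,.096]]).round(1),[(n,ce.round(1),ray(s,ce,.096)[0].round(4)) for n,ce,px in blobs(ymask(s),(c[0],c[1]+8),22)])
cv2.imwrite('pics/d0.png',np.hstack(o))
E
```

```text
[0.55881514 0.20990897 0.25002417] 0.10364114105088064
[-0.90887764 -0.09845609 -1.39870107]
320 150
[[356.7 179.6]
 [354.4 192.1]] [(np.int32(6), array([349.5, 184.7]), array([0.5271, 0.2061, 0.096 ]))]
163 176
[[194.8 208.4]
 [197.2 210.2]] []
```

View pics/d0.png

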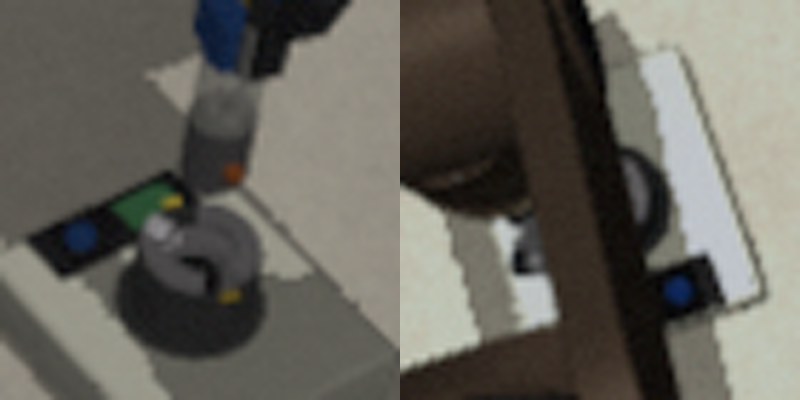

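The scene crop shows the vessel above the collar, with its orange lug at (233,173) over the near slot mark at (230,296). I'll lower it gently into the bore.

>>> {"api": "servo_tool", "payload": {
  "series": [
    {"grip": 1,"linear": [0,0,15],"twist": 0},
    {"grip": 1,"linear": [0,0,15],"twist": 0},
    {"grip": 1,"linear": [0,0,10],"twist": 0},
    {"grip": 1,"linear": [0,0,5],"twist": 0},
    {"grip": 1,"linear": [0,0,4],"twist": 0},
    {"grip": 1,"linear": [0,0,0],"twist": 0}
  ]
}}

```text
time_s: 8.25
eef_pos: [0.5588, 0.2102, 0.2011]
ee_rot: [-2.102, -2.335, 0.001]
wrist_force: [-0.0, 1.5, -1.2]
gripper_width: 0.0334
finger_force: 49.5
```

>>> {"api": "servo_tool", "payload": {
  "series": [
    {"grip": 1,"linear": [0,0,2],"twist": 0},
    {"grip": 1,"linear": [0,0,2],"twist": 0},
    {"grip": 1,"linear": [0,0,2],"twist": 0},
    {"grip": 1,"linear": [0,0,0],"twist": 0}
  ]
}}

```text
time_s: 8.65
eef_pos: [0.5588, 0.2101, 0.1952]
ee_rot: [-2.101, -2.335, 0.0]
wrist_force: [0.7, 0.2, -1.2]
gripper_width: 0.0336
finger_force: 49.5
```

>>> {"api": "servo_tool", "payload": {
  "series": [
    {"grip": 1,"linear": [0,0,2],"twist": 0},
    {"grip": 1,"linear": [0,0,1],"twist": 0},
    {"grip": 1,"linear": [0,0,1],"twist": 0},
    {"grip": 1,"linear": [0,0,0],"twist": 0}
  ]
}}

```text
time_s: 9.05
eef_pos: [0.5589, 0.2102, 0.1912]
ee_rot: [-2.101, -2.335, 0.0]
wrist_force: [-0.0, 0.9, -0.6]
gripper_width: 0.0336
finger_force: 49.5
```

>>> {"api": "servo_tool", "payload": {
  "series": [
    {"grip": 1,"linear": [0,0,1.5],"twist": 0},
    {"grip": 1,"linear": [0,0,1.5],"twist": 0},
    {"grip": 1,"linear": [0,0,1],"twist": 0},
    {"grip": 1,"linear": [0,0,0],"twist": 0}
  ]
}}

```text
time_s: 9.45
eef_pos: [0.5589, 0.2102, 0.1871]
ee_rot: [-2.102, -2.335, 0.0]
wrist_force: [-0.5, 1.2, -1.4]
gripper_width: 0.0337
finger_force: 49.5
```

>>> {"api": "servo_tool", "payload": {
  "series": [
    {"grip": 1,"linear": [0,0,2],"twist": 0},
    {"grip": 1,"linear": [0,0,2],"twist": 0},
    {"grip": 1,"linear": [0,0,2],"twist": 0},
    {"grip": 1,"linear": [0,0,2],"twist": 0},
    {"grip": 1,"linear": [0,0,0],"twist": 0}
  ]
}}

```text
time_s: 9.95
eef_pos: [0.5588, 0.2102, 0.1789]
ee_rot: [-2.101, -2.335, 0.0]
wrist_force: [-0.6, 1.9, -2.2]
gripper_width: 0.0332
finger_force: 49.4
```

>>> {"api": "servo_tool", "payload": {
  "series": [
    {"grip": 1,"linear": [0,0,1],"twist": 0},
    {"grip": 1,"linear": [0,0,1],"twist": 0},
    {"grip": 1,"linear": [0,0,0],"twist": 0}
  ]
}}

```text
time_s: 10.25
eef_pos: [0.5589, 0.2102, 0.1772]
ee_rot: [2.101, 2.335, -0.0]
wrist_force: [0.1, 2.4, -1.5]
gripper_width: 0.0335
finger_force: 49.6
```

>>> {"api": "servo_tool", "payload": {
  "series": [
    {"grip": 1,"linear": [0,0,1],"twist": 0},
    {"grip": 1,"linear": [0,0,1],"twist": 0},
    {"grip": 1,"linear": [0,0,0],"twist": 0}
  ]
}}

```text
time_s: 10.55
eef_pos: [0.5589, 0.2102, 0.1752]
ee_rot: [2.101, 2.335, 0.0]
wrist_force: [-1.0, 3.6, -1.0]
gripper_width: 0.0334
finger_force: 49.6
```

>>> {"api": "servo_tool", "payload": {
  "series": [
    {"grip": 1,"linear": [0.5,0,1],"twist": 0},
    {"grip": 1,"linear": [0,0,1],"twist": 0},
    {"grip": 1,"linear": [0,0,0],"twist": 0}
  ]
}}

```text
time_s: 10.85
eef_pos: [0.5589, 0.2106, 0.1733]
ee_rot: [2.101, 2.335, -0.0]
wrist_force: [-1.4, -0.1, 2.9]
gripper_width: 0.0334
finger_force: 49.9
```

>>> {"api": "servo_tool", "payload": {
  "series": [
    {"grip": 1,"linear": [0,0,1],"twist": 0},
    {"grip": 1,"linear": [0,0,1],"twist": 0},
    {"grip": 1,"linear": [0,0,0],"twist": 0}
  ]
}}

```text
time_s: 11.15
eef_pos: [0.5589, 0.2106, 0.1713]
ee_rot: [2.101, 2.335, 0.0]
wrist_force: [0.1, 0.4, 3.3]
gripper_width: 0.0337
finger_force: 50.0
```

Fz shows the plate's spring rate, with no rigid contact, so the lugs are in the slots. I'll keep pushing.

>>> {"api": "servo_tool", "payload": {
  "series": [
    {"grip": 1,"linear": [0,0,1],"twist": 0},
    {"grip": 1,"linear": [0,0,1],"twist": 0},
    {"grip": 1,"linear": [0,0,1],"twist": 0},
    {"grip": 1,"linear": [0,0,0],"twist": 0}
  ]
}}

```text
time_s: 11.55
eef_pos: [0.5589, 0.2107, 0.1683]
ee_rot: [2.101, 2.335, 0.0]
wrist_force: [-1.2, -0.3, 5.7]
gripper_width: 0.0336
finger_force: 50.2
```

>>> {"api": "servo_tool", "payload": {
  "series": [
    {"grip": 1,"linear": [0,0,1],"twist": 0},
    {"grip": 1,"linear": [0,0,1],"twist": 0},
    {"grip": 1,"linear": [0,0,1],"twist": 0},
    {"grip": 1,"linear": [0,0,0],"twist": 0}
  ]
}}

```text
time_s: 11.95
eef_pos: [0.5589, 0.2107, 0.1654]
ee_rot: [2.101, 2.335, 0.0]
wrist_force: [-1.2, -0.3, 6.6]
gripper_width: 0.0334
finger_force: 50.3
```

>>> {"api": "servo_tool", "payload": {
  "series": [
    {"grip": 1,"linear": [0,0,1],"twist": 0},
    {"grip": 1,"linear": [0,0,1],"twist": 0},
    {"grip": 1,"linear": [0,0,1],"twist": 0},
    {"grip": 1,"linear": [0,0,0],"twist": 0}
  ]
}}

```text
time_s: 12.35
eef_pos: [0.559, 0.2107, 0.1625]
ee_rot: [2.101, 2.335, 0.0]
wrist_force: [-1.0, 0.0, 8.5]
gripper_width: 0.0335
finger_force: 50.5
```

>>> {"api": "servo_tool", "payload": {
  "series": [
    {"grip": 1,"linear": [0,0,1],"twist": 0},
    {"grip": 1,"linear": [0,0,1],"twist": 0},
    {"grip": 1,"linear": [0,0,0],"twist": 0}
  ]
}}

```text
time_s: 12.65
eef_pos: [0.559, 0.2107, 0.1606]
ee_rot: [2.101, 2.335, 0.0]
wrist_force: [-2.0, 0.4, 9.7]
gripper_width: 0.0336
finger_force: 50.6
```

>>> {"api": "servo_tool", "payload": {
  "series": [
    {"grip": 1,"linear": [0,0,0],"twist": 2},
    {"grip": 1,"linear": [0,0,0],"twist": 4},
    {"grip": 1,"linear": [0,0,0],"twist": 4},
    {"grip": 1,"linear": [0,0,0],"twist": 0}
  ]
}}

```text
time_s: 13.05
eef_pos: [0.5594, 0.2108, 0.1608]
ee_rot: [2.3, 2.14, 0.002]
wrist_force: [-0.6, 0.1, 9.5]
gripper_width: 0.0333
finger_force: 50.8
```

```bash
python3 -c "
from h import *
print(yaw()[0],yaw()[2]); s=bot.get_state(); print(s['wrist_force'],s['torque'])"
```

```text
[0.55938401 0.21084463 0.16081927] -0.07198564087440357
[-0.57707965  0.14461545  9.53693508] [ 0.12924698  0.23920822 -0.02259021]
```

Turning 10° took no torque, so the lugs are below the lip. I'll turn on toward 75°.

>>> {"api": "servo_tool", "payload": {
  "series": [
    {"grip": 1,"linear": [0,0,0],"twist": 4},
    {"grip": 1,"linear": [0,0,0],"twist": 4},
    {"grip": 1,"linear": [0,0,0],"twist": 4},
    {"grip": 1,"linear": [0,0,0],"twist": 4},
    {"grip": 1,"linear": [0,0,0],"twist": 4},
    {"grip": 1,"linear": [0,0,0],"twist": 4},
    {"grip": 1,"linear": [0,0,0],"twist": 4},
    {"grip": 1,"linear": [0,0,0],"twist": 2}
  ]
}}

```text
time_s: 13.85
eef_pos: [0.5596, 0.2108, 0.1609]
ee_rot: [2.775, 1.472, 0.003]
wrist_force: [0.5, 1.3, 10.6]
gripper_width: 0.0336
finger_force: 50.1
```

>>> {"api": "servo_tool", "payload": {
  "series": [
    {"grip": 1,"linear": [0,0,0],"twist": 4},
    {"grip": 1,"linear": [0,0,0],"twist": 4},
    {"grip": 1,"linear": [0,0,0],"twist": 4},
    {"grip": 1,"linear": [0,0,0],"twist": 4},
    {"grip": 1,"linear": [0,0,0],"twist": 4},
    {"grip": 1,"linear": [0,0,0],"twist": 4},
    {"grip": 1,"linear": [0,0,0],"twist": 3},
    {"grip": 1,"linear": [0,0,0],"twist": 0}
  ]
}}

```text
time_s: 14.65
eef_pos: [0.5595, 0.2108, 0.1609]
ee_rot: [3.042, 0.784, 0.002]
wrist_force: [-0.3, -0.9, 10.8]
gripper_width: 0.0336
finger_force: 50.7
```

```bash
python3 -c "
from h import *
print(yaw()[0],yaw()[2]); s=bot.get_state(); print(s['wrist_force'],s['torque'])"
```

```text
[0.55948555 0.21077697 0.16086652] -1.0661987982287875
[-0.34643354 -0.86002259 10.76120346] [ 0.01160607  0.09643266 -0.03816254]
```

>>> {"api": "servo_tool", "payload": {
  "series": [
    {"grip": 1,"linear": [0,0,0],"twist": 2},
    {"grip": 1,"linear": [0,0,0],"twist": 2},
    {"grip": 1,"linear": [0,0,0],"twist": 2},
    {"grip": 1,"linear": [0,0,0],"twist": 2},
    {"grip": 1,"linear": [0,0,0],"twist": 0}
  ]
}}

```text
time_s: 15.15
eef_pos: [0.5595, 0.2108, 0.1609]
ee_rot: [-3.089, -0.571, -0.002]
wrist_force: [-0.1, 0.0, 10.4]
gripper_width: 0.0338
finger_force: 50.5
```

```bash
cat > st.py <<'E'
from h import *
print(yaw()[0].round(4),yaw()[2].round(4),'turn',round(0.1036-yaw()[2],3)); s=bot.get_state(); print(s['wrist_force'].round(2),s['torque'].round(3))
E
python3 st.py
```

```text
[0.5595 0.2108 0.1609] -1.205 turn 1.309
[-0.08  0.   10.41] [-0.048  0.173  0.046]
```

>>> {"api": "servo_tool", "payload": {
  "series": [
    {"grip": 1,"linear": [0,0,0],"twist": 1.5},
    {"grip": 1,"linear": [0,0,0],"twist": 1.5},
    {"grip": 1,"linear": [0,0,0],"twist": 0}
  ]
}}

```text
time_s: 15.45
eef_pos: [0.5595, 0.2108, 0.1609]
ee_rot: [-3.103, -0.491, -0.002]
wrist_force: [-0.0, -0.5, 10.4]
gripper_width: 0.0338
finger_force: 50.4
```

```bash
python3 st.py
```

```text
[0.5595 0.2108 0.1609] -1.257 turn 1.361
[-0.04 -0.54 10.37] [-0.056  0.099 -0.014]
```

>>> {"api": "servo_tool", "payload": {
  "series": [
    {"grip": 1,"linear": [0,0,0],"twist": 1.5},
    {"grip": 1,"linear": [0,0,0],"twist": 1.5},
    {"grip": 1,"linear": [0,0,0],"twist": 0}
  ]
}}

```text
time_s: 15.75
eef_pos: [0.5594, 0.2108, 0.1608]
ee_rot: [-3.115, -0.409, -0.002]
wrist_force: [0.5, 0.1, 11.2]
gripper_width: 0.0338
finger_force: 50.4
```

```bash
python3 st.py
```

```text
[0.5594 0.2108 0.1608] -1.3094 turn 1.413
[ 0.45  0.12 11.22] [-0.022  0.199 -0.023]
```

>>> {"api": "servo_tool", "payload": {
  "series": [
    {"grip": 1,"linear": [0,0,0],"twist": 1.5},
    {"grip": 1,"linear": [0,0,0],"twist": 1.5},
    {"grip": 1,"linear": [0,0,0],"twist": 0}
  ]
}}

```text
time_s: 16.05
eef_pos: [0.5595, 0.2108, 0.1609]
ee_rot: [-3.124, -0.328, -0.002]
wrist_force: [0.9, -0.3, 10.2]
gripper_width: 0.0334
finger_force: 50.0
```

```bash
python3 st.py
```

```text
[0.5595 0.2108 0.1609] -1.3617 turn 1.465
[ 0.85 -0.27 10.16] [-0.019  0.054  0.041]
```

>>> {"api": "servo_tool", "payload": {
  "series": [
    {"grip": 1,"linear": [0,0,0],"twist": 1.5},
    {"grip": 1,"linear": [0,0,0],"twist": 1},
    {"grip": 1,"linear": [0,0,0],"twist": 0}
  ]
}}

```text
time_s: 16.35
eef_pos: [0.5599, 0.2107, 0.1609]
ee_rot: [-3.131, -0.26, -0.003]
wrist_force: [0.6, -1.2, 7.4]
gripper_width: 0.0335
finger_force: 49.0
```

```bash
python3 st.py
```

```text
[0.5599 0.2107 0.1609] -1.4048 turn 1.508
[ 0.61 -1.15  7.38] [-0.18  -0.25   0.174]
```

End stop felt: torque 0.17 N·m at about 1.50 rad. I'll back off slightly and ease up.

>>> {"api": "servo_tool", "payload": {
  "series": [
    {"grip": 1,"linear": [0,0,0],"twist": -1.5},
    {"grip": 1,"linear": [0,0,-1],"twist": 0},
    {"grip": 1,"linear": [0,0,-1],"twist": 0},
    {"grip": 1,"linear": [0,0,-1],"twist": 0},
    {"grip": 1,"linear": [0,0,0],"twist": 0}
  ]
}}

```text
time_s: 16.85
eef_pos: [0.5598, 0.2107, 0.164]
ee_rot: [-3.127, -0.302, -0.003]
wrist_force: [1.5, -1.0, 8.9]
gripper_width: 0.0338
finger_force: 50.3
```

```bash
python3 st.py
```

```text
[0.5598 0.2107 0.164 ] -1.3782 turn 1.482
[ 1.52 -1.03  8.87] [-0.164 -0.201  0.026]
```

>>> {"api": "servo_tool", "payload": {
  "series": [
    {"grip": 1,"linear": [0,0,-0.7],"twist": 0},
    {"grip": 1,"linear": [0,0,-0.7],"twist": 0},
    {"grip": 1,"linear": [0,0,0],"twist": 0}
  ]
}}

```text
time_s: 17.15
eef_pos: [0.5597, 0.2107, 0.1652]
ee_rot: [-3.127, -0.302, -0.003]
wrist_force: [1.2, -0.0, 7.9]
gripper_width: 0.0336
finger_force: 50.3
```

>>> {"api": "servo_tool", "payload": {
  "series": [
    {"grip": 1,"linear": [0,0,-0.6],"twist": 0},
    {"grip": 1,"linear": [0,0,0],"twist": 0}
  ]
}}

```text
time_s: 17.35
eef_pos: [0.5597, 0.2107, 0.1658]
ee_rot: [-3.127, -0.302, -0.003]
wrist_force: [1.9, -0.7, 6.5]
gripper_width: 0.0333
finger_force: 50.2
```

Near 30 mm. I'll release the vessel slowly; the gripper then rises along the vessel's axis.

>>> {"api": "servo_tool", "payload": {
  "series": [
    {"grip": 0.55,"linear": [0,0,0],"twist": 0},
    {"grip": 0.5,"linear": [0,0,0],"twist": 0},
    {"grip": 0.4,"linear": [0,0,0],"twist": 0},
    {"grip": 0.2,"linear": [0,0,0],"twist": 0},
    {"grip": 0.2,"linear": [0,0,0],"twist": 0},
    {"grip": 0.2,"linear": [0,0,0],"twist": 0}
  ],
  "force": 20
}}

```text
time_s: 17.95
eef_pos: [0.5588, 0.2106, 0.1652]
ee_rot: [3.127, 0.302, -0.0]
wrist_force: [0.1, 0.3, -0.3]
gripper_width: 0.0682
finger_force: 0.0
```

>>> {"api": "servo_tool", "payload": {
  "series": [
    {"grip": 0.2,"linear": [0,0,-10],"twist": 0},
    {"grip": 0.2,"linear": [0,0,-20],"twist": 0},
    {"grip": 0.2,"linear": [0,0,-25],"twist": 0},
    {"grip": 0.2,"linear": [0,0,-25],"twist": 0},
    {"grip": 0.2,"linear": [0,0,0],"twist": 0}
  ]
}}

```text
time_s: 18.45
eef_pos: [0.5606, 0.2112, 0.2494]
ee_rot: [-3.126, -0.302, -0.009]
wrist_force: [-0.3, -0.1, -0.4]
gripper_width: 0.0683
finger_force: 0.0
```

>>> {"api": "servo_tool", "payload": {
  "series": [
    {"grip": 0.2,"linear": [-30,0,-20],"twist": 0},
    {"grip": 0.2,"linear": [-35,0,0],"twist": 0},
    {"grip": 0.2,"linear": [-25,0,0],"twist": 0},
    {"grip": 0.2,"linear": [0,0,0],"twist": 0},
    {"grip": 0.2,"linear": [0,0,0],"twist": 0}
  ]
}}

```text
time_s: 18.95
eef_pos: [0.4706, 0.1935, 0.2658]
ee_rot: [-3.127, -0.302, -0.001]
wrist_force: [0.3, 1.0, -0.3]
gripper_width: 0.0685
finger_force: 0.0
```

```bash
python3 - <<'E'
from h import *
a=snap('scene');i=cv2.cvtColor(a['image'],cv2.COLOR_RGB2BGR)
for z in(.186,.193): print(z,proj(a,[.5592,.2107,z]).round(1))
print([(n,ce.round(1),ray(a,ce,.186)[0].round(4)) for n,ce,px in blobs(ymask(a),(359,170),12)])
cv2.imwrite('pics/fin.png',cv2.resize(i[130:230,300:420],(720,600),interpolation=cv2.INTER_CUBIC))
E
```

```text
0.186 [[358.8 170.9]]
0.193 [[359.2 169.1]]
[]
```

View pics/fin.png

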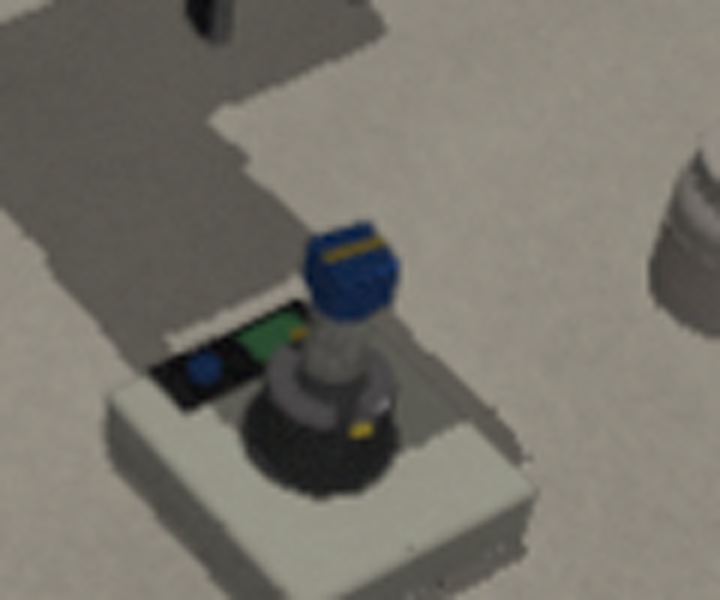

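The crop shows the vessel upright in the socket. Its stripe centre is at about (359.2,171.3), which matches the locked height (358.8,170.9), and the cap sits a quarter turn from the slot marks. The gripper is clear, so I'll hand in.

```bash
python3 -c "
from rig import bot
print(bot.job_done())"
```

```text
the job is handed in; nothing more can be done
None
```

I fitted the blue-capped vessel into the drive, turned it clockwise to the end stop (about 1.5 rad), let it rise into the pockets, released it and handed the job in; the last picture showed it upright at the locked height, but the hand-in returned no verdict.

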